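# Count out two bearing balls with a slack handwheel

### The arm

A 6-joint arm with a two-finger parallel gripper is mounted at the origin on the work surface. World frame = base frame: x ahead of the robot, y to its left, z up, the work surface at z = 0. Lengths are in m, angles in rad, forces in N, time in s.
With the tool pointing down it reaches from about 0.25 to 0.725 m from the base axis. Payload 4 kg.
Tool frame: the origin (TCP) lies on the centre line of the jaws, within the pads' length; the fingertips stand ahead of it and the grasp point (between the pads) lies 11 mm behind it (bot.tip_extent is the z of the fingertips in the tool frame, in m); z points along the fingers, y is the direction in which the jaws open and shut (so a half turn about z gives the same grasp; the last joint's range is limited). The gripper opens to 85 mm and grips with 20 to 120 N. Pads are 22 mm wide; open, the fingers measure 114 mm over their backs; the gripper's body (76 mm by 85 mm) begins 54 mm behind the grasp point. The pads swing forward as they close: fully open they stand 13 mm farther back than shut.
Start: joints at [-1.344, 0.241, 0.005, 1.335, 0, 1.571], TCP at [0.112, -0.487, 0.239] pointing down, gripper open.
Joint ranges: [-2.72, 2.72], [-1.05, 1.87], [-1.09, 1.28], [-1.99, 2.15], [-1.42, 1.44], [-3.14, 3.14]. Speed limits (rad/s): [2.79, 2.79, 3.14, 3.14, 3.14, 3.14].

### API

Orientations are given as a unit quaternion [x, y, z, w].
In Python, from workcell import bot gives the robot as it stands.
- The arm moves only by the shell command python3 -m jog 'ROWS'. ROWS is JSON, a list that holds one entry, the list of rows, each a list of 7 numbers: the shift along the world's x, y, z in m, then the turn, a rotation vector about the world's x, y, z in degrees, then the closure in counts, from 0 (fully open) to 255 (shut). In form: [[[tx, ty, tz, ax, ay, az, fingers], ...]]. A call has 1 to 10 rows; each row is the pose to reach, as a shift and turn from the pose commanded when the call began; what a row does not reach only later rows make up. A row lasts 1/12 s, in which the tool goes at most 41.7 mm and 7.16 degrees, less where a joint would pass 70% of its speed; a pose out of reach is approached as far as the arm can. A call with a gripper value outside its range is refused whole. The fingers move at their own pace and stop on an object; the grip force is fixed at half the most. Time passes only in rows, so rows that repeat a pose let the fingers close. It gives the time, the measured TCP pose, the force and the opening at its end, in the units of the state.
- bot.get_obs(): the state, without advancing time (a new reading comes with each control period).
- bot.camera(name): name is "scene" or "side" or "wrist"; returns the picture (400x640x3 uint8, blue, green, red); there is no depth.
- bot.camera_model(name): a dict with "K" (3x3 intrinsics, pixels), "T" (4x4, takes a point from camera to world coordinates). Camera axes: x right, y down, z forward; pixel columns grow to the right and rows downward; lengths in m; the calibration is good to about 2 mm. A picture is of the moment at which its call begins: read the wrist's pose just before it. camera_model takes no time and is no camera call; for the wrist camera it gives the pose at the moment of the call.
- bot.job_done(): hands the job in, once; it reports no verdict.
The state is a dict: "clock": time; "joint_pos": joint angles; "joint_vel": joint speeds; "tau": joint torques, N m; "eef_pos": TCP position; "tool_rot": TCP orientation; "ft_force": force on the tool from outside, world axes, zero at the start; "ft_torque": the same for the moment, N m; "grip_width": finger opening in m.
Only numpy, scipy, OpenCV 4.12 (cv2) and the standard library are available. Lean on these libraries where they do the work, as an engineer would, in place of code of your own. Each camera call takes 0.05 s, during which the arm holds its last target. There are 200 camera calls.

### The job

Wind the handwheel of the ball dispenser anticlockwise so that exactly two of its four steel balls drop into the tray below and the other two stay in their cells. The drive has a lot of slack, a different amount every time: first take it up until the gate starts to draw back, and only then count, one full turn for each ball. Then let go of the crank handle, and do not disturb the other things on the bench.

Things in the scene. Friction and masses are not known exactly. Their poses are not given: they have to be found in the camera images.
- crank_mid (a point): Bare steel revolving crank handle: an upright sleeve, 22 mm diameter, 56 mm tall, on the handwheel's rim. It spins freely about its own axis, so a gripper holding it from above need not turn while circling. The point is on the sleeve's axis, 23 mm below its top and 37 mm above the rim's top; it circles the wheel's axis at 55 mm radius. x points outwards from the wheel's axis, z up.
- wheel_centre (a point): Centre of the level aluminium three-spoked handwheel, 124 mm over the rim, at one end of the dispenser; its axis is vertical. x points to the crank handle. Anticlockwise from above opens the gate: first 0.8 to 5.4 rad of hidden slack turns freely and moves nothing, then the gate follows, 30 mm a turn, at about 3 N on the handle. Winding back meets 5.6 rad of slack. The gate stays where left.
- gate (a joint): Opening (m) of the steel slide plate under the cells: 0 shut (start), up to a stop at 0.1, drawn towards the wheel. An upright steel tab at its free end, on the side away from the robot, shows it. It uncovers the cells from the one farthest from the wheel: balls drop at about 0.011-0.020, 0.041-0.050 and 0.071-0.080; at 0.060 (two turns after the slack) exactly two are down.
- dispenser: Dispenser bolted to the bench: grey gear housing (100 x 125, 115 mm tall) with the wheel's column, joined to an dark steel row of four cells (30 x 150 mm, top at 115 mm, open-sided, 16 mm slot on top) above the tray. Origin at bench level; y runs along the row away from the wheel: wheel axis at y = -110 mm, cell centres at y = 79, 49, 19, -11 mm; z up.
- tray: Loose open black plastic tray under the row of cells, 108 x 118 mm and 34 mm high, 3 mm walls; origin at the centre of its underside.
- ball0_center (a point): Centre of the 20 mm steel ball in the first cell, the farthest from the wheel; in its cell it lies 90 mm above the bench, in the tray about 13 mm.
- ball1_center (a point): Centre of the ball in the second cell.
- ball2_center (a point): Centre of the ball in the third cell, which must stay there.
- ball3_center (a point): Centre of the ball in the fourth cell, the nearest to the wheel, which must stay there.
- screwdriver: A red-handled screwdriver lying on the bench to the left of the dispenser; a bystander.
- bottle: A white plastic bottle, 60 mm in diameter, 170 mm tall, to the left of the dispenser; origin at the centre of its underside; a bystander.
- battery: A red tool battery, 115 x 75 x 62 mm, to the right of the dispenser; origin at the centre of its underside; a bystander.
Things that resemble listed ones, but are neither listed nor needed, are in the scene too. What is shaped like the tray but pink, purple or turquoise is not meant.

How it is judged:
By the outcome, as a careful person would: the job done as asked, in the order asked, and still so for the second after the job is handed in, with the robot touching nothing.
It also fails if it takes over 67 s, if anything falls off the work surface, if the arm or the gripper's body presses on something with over 40 N, if the wrist force passes 120 N, or if a joint passes its speed limit or range.

## Working session

There is one attempt and no reset: what is moved stays moved. The work goes in short steps, Python scripts to look and compute and a shell command to move; the robot and the scene stay as the last step left them, time stands still between calls to the robot, and variables do not carry over. Pictures are saved under pics/ and viewed, about 8 in all and at most 12, crops included, and the job is handed in when it is done.

```bash
mkdir -p pics; ls
python3 - <<'E'
from workcell import bot
import cv2,numpy as np
np.set_printoptions(precision=4,suppress=True)
for n in ("scene","side"):
    cv2.imwrite(f"pics/{n}0.png",bot.camera(n)); m=bot.camera_model(n); print(n,m["K"],m["T"])
o=bot.get_obs(); print(o["clock"],o["eef_pos"],o["tool_rot"],o["grip_width"],bot.tip_extent)
E
```

```text
pics
scene [[465.7524   0.     314.3533]
 [  0.     465.7524 206.1584]
 [  0.       0.       1.    ]] [[ 0.2023  0.6405 -0.7409  1.5332]
 [ 0.9793 -0.1361  0.1497 -0.177 ]
 [-0.0049 -0.7558 -0.6548  0.9868]
 [ 0.      0.      0.      1.    ]]
side [[404.4608   0.     317.8924]
 [  0.     404.4608 197.9382]
 [  0.       0.       1.    ]] [[-0.9697 -0.1488  0.1935  0.3557]
 [-0.2432  0.5202 -0.8187  0.8245]
 [ 0.0212 -0.841  -0.5406  0.6965]
 [ 0.      0.      0.      1.    ]]
0.1 [ 0.1123 -0.4866  0.2385] [ 0.9936  0.1132 -0.0001 -0.0009] 0.08503074897177396 0.008
```

View pics/scene0.png

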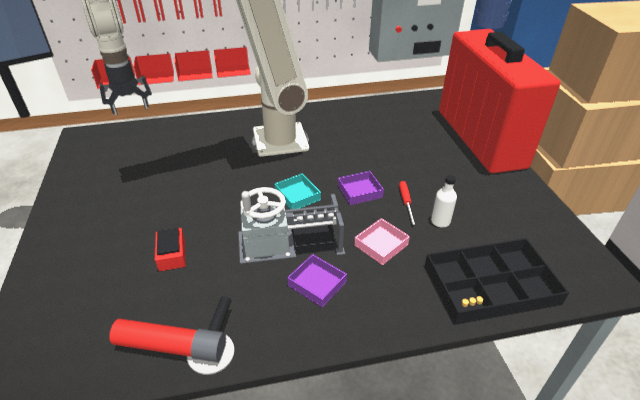

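View pics/side0.png

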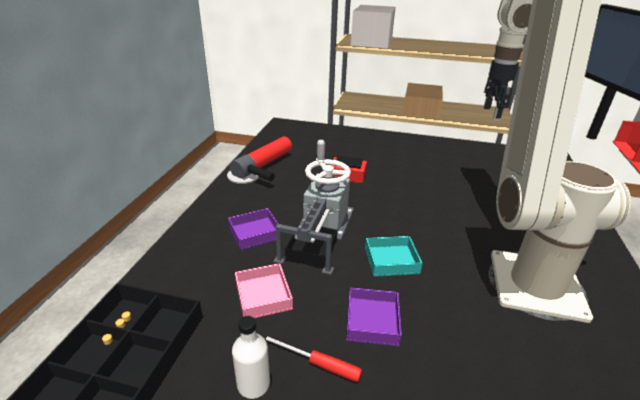

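The scene view shows the dispenser at about (290,225), with its wheel at (264,205) and the crank at about (247,202). In the side view the wheel is at (328,172) and the crank at (321,150). The black tray sits under the row, and the pink, purple and turquoise trays are decoys. I'll enlarge the dispenser in both views.

Run:
```python
import cv2,numpy as np
a=cv2.imread("pics/scene0.png")[175:270,230:350]; b=cv2.imread("pics/side0.png")[130:280,265:365]
a=cv2.resize(a,None,fx=4,fy=4,interpolation=cv2.INTER_CUBIC)[:, :]; b=cv2.resize(b,None,fx=3,fy=3,interpolation=cv2.INTER_CUBIC)
c=np.zeros((450,790,3),np.uint8); c[:380,:480]=a; c[:450,485:785]=b
cv2.imwrite("pics/crop0.png",c)
```

```text
(no output)
```

View pics/crop0.png

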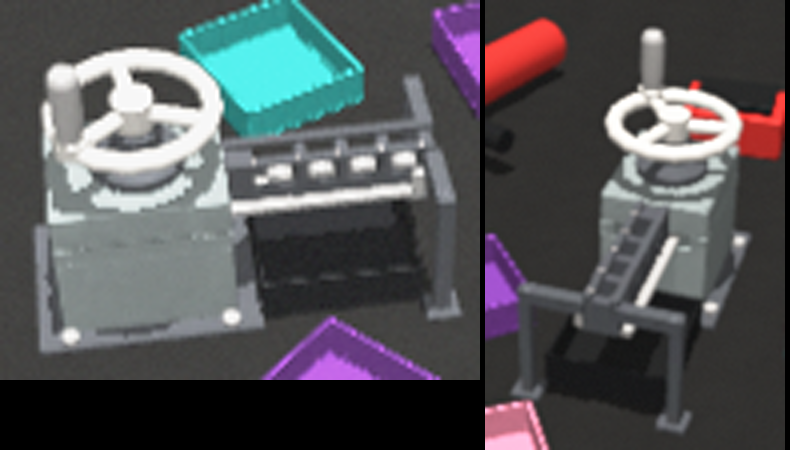

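The enlarged crop confirms the crank sleeve: scene top about (245.5,192) and foot (247,213), side top (320.7,140.5) and foot (320.7,160). The hub is at scene (263,199) and side (329.3,167). The gate tab is at scene about (334.5,220). Next I'll triangulate these points.

```bash
cat > h.py <<'E'
from workcell import bot
import cv2,numpy as np
np.set_printoptions(precision=4,suppress=True)
def ray(n,p):
    m=bot.camera_model(n); K,T=m["K"],np.array(m["T"])
    d=T[:3,:3]@np.linalg.solve(K,[p[0],p[1],1.]); return T[:3,3],d/np.linalg.norm(d)
def tri(a,b):
    (o,d),(q,e)=a,b; s=np.linalg.lstsq(np.c_[d,-e],q-o,rcond=None)[0]
    x,y=o+s[0]*d,q+s[1]*e; return (x+y)/2,np.linalg.norm(x-y)
def plane(r,z): return r[0]+r[1]*(z-r[0][2])/r[1][2]
def proj(n,X):
    m=bot.camera_model(n); T=np.array(m["T"]); c=T[:3,:3].T@(np.array(X)-T[:3,3]); p=m["K"]@c; return p[:2]/p[2]
E
python3 - <<'E'
from h import *
for nm,a,b in [("top",(245.5,192),(320.7,140.7)),("mid",(246.4,201.5),(320.7,149)),("foot",(247.2,213.5),(320.7,160)),("hub",(262.8,198),(329.3,167.3)),("rimL/R? ",(263.2,202.5),(328.5,172.5)),("tab",(334.5,219),(312.5,238.5))]:
    print(nm,*tri(ray("scene",a),ray("side",b)))
E
```

```text
top [ 0.5858 -0.1659  0.2298] 0.0005988021929191259
mid [ 0.5872 -0.1679  0.2017] 0.004046072660259052
foot [ 0.5886 -0.1711  0.1639] 0.00848491029915915
hub [ 0.5505 -0.122   0.1744] 0.0018049228674719036
rimL/R?  [ 0.5517 -0.1219  0.1587] 0.0006205788753095993
tab [0.5524 0.0736 0.0709] 0.021341398213949626
```

The hub-to-crank distance comes out at 56 mm against 55 expected, with the crank top at z≈0.230 and the rim at about 0.165, which is plausible. I'll approach high and then refine with the wrist camera.

```bash
python3 -m jog '[[[0.03,0.02,0.02,0,0,0,0],[0.06,0.04,0.04,0,0,0,0],[0.09,0.06,0.06,0,0,0,0],[0.12,0.08,0.08,0,0,0,0],[0.15,0.10,0.09,0,0,0,0],[0.18,0.12,0.09,0,0,0,0],[0.21,0.14,0.09,0,0,0,0],[0.24,0.16,0.09,0,0,0,0],[0.27,0.18,0.09,0,0,0,0],[0.30,0.20,0.09,0,0,0,0]]]'
python3 -m jog '[[[0.03,0.02,0,0,0,0,0],[0.06,0.04,0,0,0,0,0],[0.09,0.06,0,0,0,0,0],[0.12,0.08,0,0,0,0,0],[0.14,0.11,0,0,0,0,0],[0.15,0.13,0,0,0,0,0],[0.15,0.13,0,0,0,0,0],[0.15,0.13,0,0,0,0,0]]]'
python3 - <<'E'
from h import *
o=bot.get_obs(); print(o["clock"],o["eef_pos"],o["tool_rot"],o["joint_pos"],o["ft_force"])
m=bot.camera_model("wrist"); np.savez("w1.npz",K=m["K"],T=m["T"]); im=bot.camera("wrist"); cv2.imwrite("pics/wrist1.png",im)
print(m["T"]); print([proj("wrist",X) for X in ([.586,-.166,.23],[.5505,-.122,.174])])
E
```

```text
clock: 0.93
eef_pos: [0.4135, -0.2858, 0.329]
tool_rot: [0.994, 0.113, -0.0, -0.0]
ft_force: [0.2, -1.0, 0.4]
grip_width: 0.0854
clock: 1.6
eef_pos: [0.5628, -0.1559, 0.3283]
tool_rot: [0.993, 0.115, -0.001, -0.0]
ft_force: [-0.2, -1.3, -0.1]
grip_width: 0.0854
1.6 [ 0.5628 -0.1559  0.3283] [ 0.9934  0.1146 -0.001  -0.0002] [-0.2701  0.4053  0.4644  1.6319 -0.0004  2.6419] [-0.1715 -1.2961 -0.1019]
[[ 0.2273 -0.9257 -0.3024  0.6411]
 [-0.9738 -0.2163 -0.0698 -0.1379]
 [-0.0008  0.3104 -0.9506  0.4624]
 [ 0.      0.      0.      1.    ]]
[array([339.0927, 178.1438]), array([274.9168, 190.0705])]
```

View pics/wrist1.png

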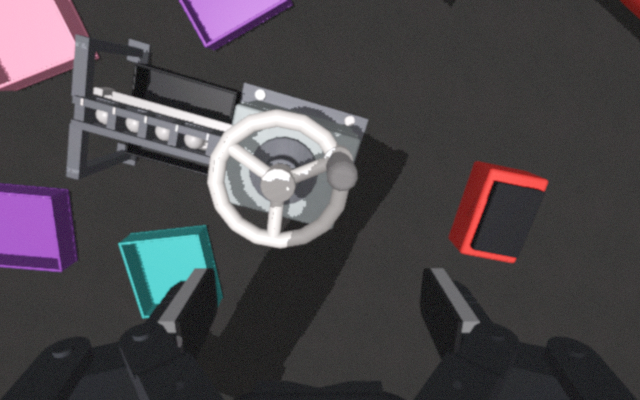

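The wrist view shows the wheel rim as an ellipse with u 208–352 and v 110–248. The hub is at (277,185), the crank top at about (342,167), four balls sit in their cells around (100–195,115–140), and the gate tab is at (103,92). I'll fit the rim and refine.

Run:
```python
from h import *
im=cv2.imread("pics/wrist1.png"); 
m=bot.camera_model("wrist"); print(abs(m["T"]-np.load("w1.npz")["T"]).max())
hsv=cv2.cvtColor(im,cv2.COLOR_BGR2HSV)
# rim outer boundary: cast 72 rays inward from outside, first bright (V>170, low sat)
pts=[]
for t in np.deg2rad(np.arange(0,360,5)):
    d=np.array([np.cos(t),np.sin(t)])
    for r in np.arange(82,60,-.5):
        x,y=np.array([279,178])+r*d
        h=hsv[int(round(y)),int(round(x))]
        if h[2]>185 and h[1]<40: pts.append((x,y)); break
pts=np.array(pts,np.float32)
for z in (.158,.164,.170):
    P=np.array([plane(ray("wrist",p),z)[:2] for p in pts]).astype(float)
    for _ in range(5):
        A=np.c_[2*P,np.ones(len(P))]; s=np.linalg.lstsq(A,(P**2).sum(1),rcond=None)[0]
        c=s[:2]; R=np.sqrt(s[2]+c@c); e=np.hypot(*(P-c).T)-R; P=P[abs(e)<max(.002,1.5*e.std())]
    print(z,c,R,e.std(),len(P))
for z in (.226,.230,.234): print("crank top",z,plane(ray("wrist",(342,167)),z), "foot/axis")
# triangulate wrist + side/scene
for n,p in (("side",(320.7,141)),("scene",(245.7,192.5))): print(n,*tri(ray("wrist",(342,167)),ray(n,p)))
for n,p in (("side",(329.3,167.3)),("scene",(262.8,198))): print("hub",n,*tri(ray("wrist",(277,184)),ray(n,p)))
```

```text
0.0017726899404740815
0.158 [ 0.5529 -0.1224] 0.062112569284466075 0.0006018302436322119 41
0.164 [ 0.5546 -0.1228] 0.06088999112545049 0.0005899842594815613 41
0.17 [ 0.5564 -0.1231] 0.059667412966432784 0.0005781382753308961 41
crank top 0.226 [ 0.5931 -0.1665  0.226 ] foot/axis
crank top 0.23 [ 0.5939 -0.166   0.23  ] foot/axis
crank top 0.234 [ 0.5947 -0.1656  0.234 ] foot/axis
side [ 0.5898 -0.1676  0.2266] 0.007001739676329235
scene [ 0.595  -0.1656  0.2358] 0.0005023358111349087
hub side [ 0.553  -0.1236  0.1732] 0.005808456796803966
hub scene [ 0.5577 -0.1225  0.1794] 0.0010906744252250386
```

Taking the 62 mm rim radius puts the rim plane at z≈0.160, the centre at (0.5535,−0.1228), and the crank at about (0.590,−0.165) with its top at about 0.227. I'll descend to TCP z≈0.203 with open jaws and then close.

```bash
python3 -m jog '[[[0.014,-0.005,0,0,0,0,0],[0.027,-0.009,0,0,0,0,0],[0.027,-0.009,-0.03,0,0,0,0],[0.027,-0.009,-0.06,0,0,0,0],[0.027,-0.009,-0.09,0,0,0,0],[0.027,-0.009,-0.11,0,0,0,0],[0.027,-0.009,-0.125,0,0,0,0],[0.027,-0.009,-0.125,0,0,0,0],[0.027,-0.009,-0.125,0,0,0,0]]]'
python3 - <<'E'
from h import *
o=bot.get_obs(); print(o["eef_pos"],o["ft_force"])
cv2.imwrite("pics/pre.png",np.hstack([cv2.resize(bot.camera("scene")[130:280,210:350],None,fx=2.8,fy=2.8),cv2.resize(bot.camera("side")[80:230,265:405],None,fx=2.8,fy=2.8)]))
E
```

```text
clock: 2.4
eef_pos: [0.5882, -0.1674, 0.2039]
tool_rot: [0.994, 0.112, -0.001, -0.0]
ft_force: [-0.1, -0.5, 0.5]
grip_width: 0.0855
[ 0.5882 -0.1674  0.2039] [-0.1163 -0.5381  0.5153]
```

View pics/pre.png

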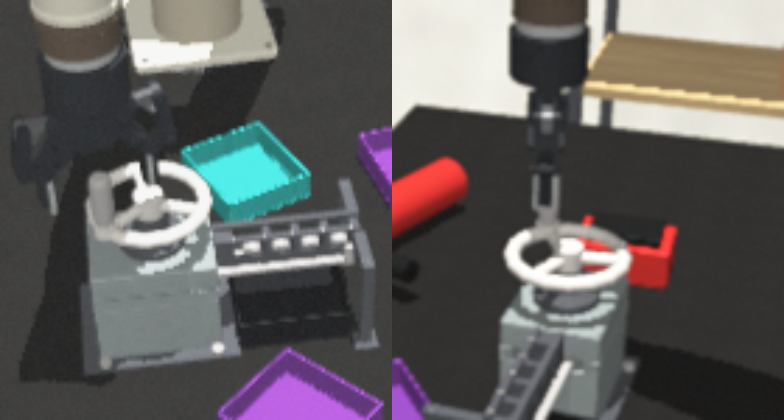

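The crank at (100,200) sits between the fingertips at (50,200) and (150,170), and it is aligned in the side view too. Closing now.

```bash
python3 -m jog '[[[0,0,0,0,0,0,80],[0,0,0,0,0,0,140],[0,0,0,0,0,0,160],[0,0,0,0,0,0,180],[0,0,0,0,0,0,200],[0,0,0,0,0,0,230],[0,0,0,0,0,0,255],[0,0,0,0,0,0,255],[0,0,0,0,0,0,255],[0,0,0,0,0,0,255]]]'
python3 - <<'E'
from h import *
o=bot.get_obs(); print(o["clock"],o["eef_pos"],o["ft_force"],o["ft_torque"],o["grip_width"])
im=bot.camera("scene"); cv2.imwrite("pics/g0.png",im)
E
```

```text
clock: 3.33
eef_pos: [0.5898, -0.1663, 0.2048]
tool_rot: [0.994, 0.113, 0.001, 0.0]
ft_force: [0.5, -0.7, 3.2]
grip_width: 0.0201
3.3333 [ 0.5898 -0.1663  0.2048] [ 0.4554 -0.7023  3.1773] [-0.0767 -0.0339 -0.0213] 0.02006735377623094
```

The sleeve is gripped (opening ≈20 mm, forces small). Next I'll compute the circle table in 15° steps, three calls of 120° per turn, starting at −50°.

Run:
```python
import numpy as np
for s in (-50,70,190):
    t=np.deg2rad(s+15*np.arange(1,9)); a=np.deg2rad(s)
    print(s,[[round(.055*(np.cos(x)-np.cos(a)),4),round(.055*(np.sin(x)-np.sin(a)),4)] for x in t])
```

```text
-50 [[np.float64(0.0097), np.float64(0.0106)], [np.float64(0.0163), np.float64(0.0233)], [np.float64(0.0194), np.float64(0.0373)], [np.float64(0.0188), np.float64(0.0517)], [np.float64(0.0145), np.float64(0.0654)], [np.float64(0.0068), np.float64(0.0775)], [np.float64(-0.0038), np.float64(0.0872)], [np.float64(-0.0165), np.float64(0.0938)]]
70 [[np.float64(-0.014), np.float64(0.0031)], [np.float64(-0.0284), np.float64(0.0025)], [np.float64(-0.0421), np.float64(-0.0018)], [np.float64(-0.0542), np.float64(-0.0096)], [np.float64(-0.0639), np.float64(-0.0201)], [np.float64(-0.0705), np.float64(-0.0329)], [np.float64(-0.0736), np.float64(-0.0469)], [np.float64(-0.073), np.float64(-0.0612)]]
190 [[np.float64(0.0043), np.float64(-0.0137)], [np.float64(0.012), np.float64(-0.0258)], [np.float64(0.0226), np.float64(-0.0355)], [np.float64(0.0354), np.float64(-0.0421)], [np.float64(0.0494), np.float64(-0.0452)], [np.float64(0.0637), np.float64(-0.0446)], [np.float64(0.0774), np.float64(-0.0403)], [np.float64(0.0895), np.float64(-0.0326)]]
```

```bash
python3 -m jog '[[[0.0050,0.0051,0,0,0,0,255],[0.0097,0.0106,0,0,0,0,255],[0.0133,0.0168,0,0,0,0,255],[0.0163,0.0233,0,0,0,0,255],[0.0194,0.0373,0,0,0,0,255],[0.0194,0.0373,0,0,0,0,255]]]'
python3 - <<'E'
from h import *
o=bot.get_obs(); print(o["clock"],o["eef_pos"],o["ft_force"],o["ft_torque"],o["grip_width"])
E
```

```text
clock: 3.88
eef_pos: [0.6122, -0.1258, 0.2051]
tool_rot: [0.993, 0.115, 0.003, -0.001]
ft_force: [6.8, 0.3, 2.6]
grip_width: 0.0201
3.8833 [ 0.6122 -0.1258  0.2051] [6.7645 0.317  2.6288] [-0.0811 -1.3532 -0.0189] 0.020102330888930823
```

The outward pull of 7 N in x says the centre lies about 3 mm farther out than assumed (C≈(0.557,−0.1235)). I'll recompute the offsets.

```bash
cat > offs.py <<'E'
import sys,numpy as np
bx,by,cx,cy,s,st,n=map(float,sys.argv[1:])
for k in range(1,int(n)+1):
    t=np.deg2rad(s+st*k); print(int(s+st*k),round(cx+.055*np.cos(t)-bx,3),round(cy+.055*np.sin(t)-by,3),end=' | ')
print()
E
python3 offs.py .6087 -.1283 .557 -.1235 0 15 7
```

```text
15 0.001 0.019 | 30 -0.004 0.032 | 45 -0.013 0.044 | 60 -0.024 0.052 | 75 -0.037 0.058 | 90 -0.052 0.06 | 105 -0.066 0.058 |
```

```bash
python3 -m jog '[[[0.003,0.008,0,0,0,0,255],[0.001,0.019,0,0,0,0,255],[-0.004,0.032,0,0,0,0,255],[-0.013,0.044,0,0,0,0,255],[-0.024,0.052,0,0,0,0,255],[-0.037,0.058,0,0,0,0,255],[-0.052,0.060,0,0,0,0,255],[-0.052,0.060,0,0,0,0,255]]]'
python3 - <<'E'
from h import *
o=bot.get_obs(); print(o["clock"],o["eef_pos"],o["ft_force"])
cv2.imwrite("pics/g1.png",bot.camera("scene"))
a,b=[cv2.imread(f"pics/g{i}.png").astype(int) for i in (0,1)]
# tab pixel: diff within row zone
d=abs(a-b).sum(2)[205:235,285:345]; print(d.max(), np.argwhere(d>60)[:5]+[205,285])
E
```

```text
clock: 4.55
eef_pos: [0.5542, -0.0665, 0.2047]
tool_rot: [0.993, 0.114, -0.001, -0.001]
ft_force: [-2.0, 3.2, 5.9]
grip_width: 0.0199
4.55 [ 0.5542 -0.0665  0.2047] [-1.9963  3.1869  5.929 ]
409 [[208 298]
 [208 300]
 [209 287]
 [209 288]
 [209 289]]
```

```bash
python3 - <<'E'
from h import *
c=[cv2.resize(cv2.imread(f"pics/g{i}.png")[190:270,250:350],None,fx=3.9,fy=3.9,interpolation=cv2.INTER_CUBIC) for i in (0,1)]
cv2.imwrite("pics/g01.png",np.hstack(c))
E
python3 offs.py .5567 -.0683 .5565 -.1225 90 15 8
```

```text
105 -0.014 -0.001 | 120 -0.028 -0.007 | 135 -0.039 -0.015 | 150 -0.048 -0.027 | 165 -0.053 -0.04 | 180 -0.055 -0.054 | 195 -0.053 -0.068 | 210 -0.048 -0.082 |
```

View pics/g01.png

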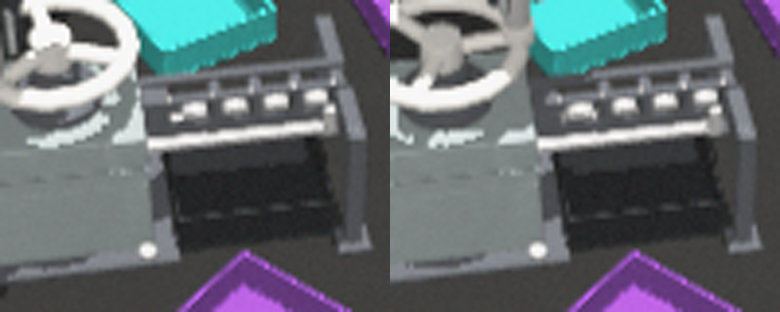

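The tab is at about (334.6,220) in full pixels and has moved by at most 1 px between the two frames. I'll measure it with a numeric profile along the rail direction.

```bash
cat > tab.py <<'E'
from h import *
import sys
def prof(f):
    g=cv2.imread(f).astype(np.float32).mean(2); xs=np.arange(290,342,1.)
    return np.mean([cv2.remap(g,xs[None].astype(np.float32),(219+o-0.105*(xs-334.6))[None].astype(np.float32),1)[0] for o in (-1,0,1)],0)
if __name__=="__main__":
    for f in sys.argv[1:]: print(f,prof(f)[-32 if len(sys.argv)<9 else 0:].astype(int))
E
python3 tab.py pics/scene0.png pics/g0.png pics/g1.png
```

```text
pics/scene0.png [111 109 107 116 118 113 116 114 116 110 109 105 105 118 115 119 115 114
 113 115 121 116 112 165 183 177  98  87 132 143 142 135]
pics/g0.png [106 104 103 111 111 109 110 109 110 105 105 100 100 114 110 113 110 110
 108 111 117 110 108 157 177 171  95  84 126 137 136 128]
pics/g1.png [108 106 103 113 113 111 113 110 112 106 106 102 101 114 113 114 112 111
 109 112 119 120 168 184 171  98  78  82 128 138 138 130]
```

The tab has moved about 1.1 px (≈2 mm), so the slack ended roughly 20° ago. Counting from a slack end near θ≈70°, I'll wind on to 210° and calibrate the tab scale.

```bash
python3 -m jog '[[[-0.014,-0.001,0,0,0,0,255],[-0.028,-0.007,0,0,0,0,255],[-0.039,-0.015,0,0,0,0,255],[-0.048,-0.027,0,0,0,0,255],[-0.053,-0.040,0,0,0,0,255],[-0.055,-0.054,0,0,0,0,255],[-0.053,-0.068,0,0,0,0,255],[-0.048,-0.082,0,0,0,0,255],[-0.048,-0.082,0,0,0,0,255]]]'
python3 - <<'E'
from h import *
o=bot.get_obs(); print(o["clock"],o["eef_pos"],o["ft_force"])
cv2.imwrite("pics/g2.png",bot.camera("scene"))
P=[plane(ray("scene",(x,219-.105*(x-334.6))),.085) for x in (334,324,294)]; print(P,[np.linalg.norm(p-P[0]) for p in P])
e=o["eef_pos"]; print("theta",np.rad2deg(np.arctan2(e[1]+.1225,e[0]-.5565)),np.hypot(e[1]+.1225,e[0]-.5565))
E
python3 tab.py pics/g0.png pics/g1.png pics/g2.png
python3 offs.py .5087 -.1503 .5565 -.1225 210 15 8
```

```text
clock: 5.35
eef_pos: [0.5113, -0.1519, 0.2044]
tool_rot: [0.994, 0.113, 0.002, -0.0]
ft_force: [4.3, 1.5, 2.5]
grip_width: 0.0205
5.35 [ 0.5113 -0.1519  0.2044] [4.334  1.519  2.4519]
[array([0.5799, 0.0729, 0.085 ]), array([0.5782, 0.0439, 0.085 ]), array([ 0.5735, -0.0423,  0.085 ])] [np.float64(0.0), np.float64(0.029029931858927237), np.float64(0.11530374200414704)]
theta -146.96611232652086 0.053883007999551244
pics/g0.png [106 104 103 111 111 109 110 109 110 105 105 100 100 114 110 113 110 110
 108 111 117 110 108 157 177 171  95  84 126 137 136 128]
pics/g1.png [108 106 103 113 113 111 113 110 112 106 106 102 101 114 113 114 112 111
 109 112 119 120 168 184 171  98  78  82 128 138 138 130]
pics/g2.png [107 107 104 114 113 111 113 110 109 106 107 102 103 115 113 115 112 113
 128 180 181 156  81  80  83  85  78  86 128 137 137 130]
225 0.009 -0.011 | 240 0.02 -0.02 | 255 0.034 -0.025 | 270 0.048 -0.027 | 285 0.062 -0.025 | 300 0.075 -0.02 | 315 0.087 -0.011 | 330 0.095 0.0 |
```

The scale is 2.9 mm/px, so the gate now stands at about 12.5 mm. Working back from both frames, the gate started at θ≈60°, so the end angle is 60°+720°=780°. The wheel is at 213°, and winding continues.

```bash
python3 -m jog '[[[0.009,-0.011,0,0,0,0,255],[0.020,-0.020,0,0,0,0,255],[0.034,-0.025,0,0,0,0,255],[0.048,-0.027,0,0,0,0,255],[0.062,-0.025,0,0,0,0,255],[0.075,-0.020,0,0,0,0,255],[0.087,-0.011,0,0,0,0,255],[0.095,0.000,0,0,0,0,255],[0.095,0.000,0,0,0,0,255]]]'
cat > st.py <<'E'
from h import *
import sys
o=bot.get_obs(); e=o["eef_pos"]; print(o["clock"],e,o["ft_force"],"theta",np.rad2deg(np.arctan2(e[1]+.122,e[0]-.557))%360,np.hypot(e[1]+.122,e[0]-.557))
cv2.imwrite(sys.argv[1],bot.camera("scene"))
E
python3 st.py pics/g3.png; python3 tab.py pics/g3.png
python3 offs.py .6037 -.1503 .557 -.122 330 15 8
```

```text
clock: 6.15
eef_pos: [0.6055, -0.1493, 0.2045]
tool_rot: [0.993, 0.114, 0.0, -0.0]
ft_force: [0.6, -0.6, 6.5]
grip_width: 0.0199
6.15 [ 0.6055 -0.1493  0.2045] [ 0.5591 -0.6043  6.4531] theta 330.5959702219648 0.05565801528355112
pics/g3.png [106 105 103 110 112 109 112 109 110 106 105 101 101 114 116 151 182 176
  98  76  80  82  79  80  82  86  78  84 126 136 137 129]
345 0.006 0.014 | 360 0.008 0.028 | 375 0.006 0.043 | 390 0.001 0.056 | 405 -0.008 0.067 | 420 -0.019 0.076 | 435 -0.032 0.081 | 450 -0.047 0.083 |
```

The tab reads 8.0 px ≈ 23 mm, against 22.6 mm expected from the angle. Winding on.

```bash
python3 -m jog '[[[0.006,0.014,0,0,0,0,255],[0.008,0.028,0,0,0,0,255],[0.006,0.043,0,0,0,0,255],[0.001,0.056,0,0,0,0,255],[-0.008,0.067,0,0,0,0,255],[-0.019,0.076,0,0,0,0,255],[-0.032,0.081,0,0,0,0,255],[-0.047,0.083,0,0,0,0,255],[-0.047,0.083,0,0,0,0,255]]]'; 
python3 st.py pics/g4.png; python3 tab.py pics/g4.png
python3 offs.py .5567 -.0673 .557 -.122 90 15 8
```

```text
clock: 6.95
eef_pos: [0.5542, -0.0664, 0.2046]
tool_rot: [0.993, 0.114, -0.001, -0.001]
ft_force: [-1.5, 2.7, 6.2]
grip_width: 0.0201
6.95 [ 0.5542 -0.0664  0.2046] [-1.4628  2.7075  6.1922] theta 92.85213489968758 0.05568626633465418
pics/g4.png [106 106 103 112 113 110 113 111 111 107 109 131 187 178 144  77  78  75
  76  77  80  82  80  80  82  85  77  84 127 138 137 130]
105 -0.014 -0.002 | 120 -0.027 -0.007 | 135 -0.039 -0.016 | 150 -0.047 -0.027 | 165 -0.053 -0.04 | 180 -0.055 -0.055 | 195 -0.053 -0.069 | 210 -0.047 -0.082 |
```

```bash
python3 -m jog '[[[-0.014,-0.002,0,0,0,0,255],[-0.027,-0.007,0,0,0,0,255],[-0.039,-0.016,0,0,0,0,255],[-0.047,-0.027,0,0,0,0,255],[-0.053,-0.040,0,0,0,0,255],[-0.055,-0.055,0,0,0,0,255],[-0.053,-0.069,0,0,0,0,255],[-0.047,-0.082,0,0,0,0,255],[-0.047,-0.082,0,0,0,0,255]]]'; 
python3 st.py pics/g5.png; python3 tab.py pics/g5.png
python3 offs.py .5097 -.1493 .557 -.122 210 15 8
```

```text
clock: 7.75
eef_pos: [0.5114, -0.1517, 0.2044]
tool_rot: [0.994, 0.112, 0.001, 0.0]
ft_force: [2.5, 1.6, 5.1]
grip_width: 0.0202
7.75 [ 0.5114 -0.1517  0.2044] [2.4761 1.5929 5.1073] theta 213.11672284142688 0.05444924006910042
pics/g5.png [108 106 104 113 114 110 115 121 157 185 172  99  76  75  75  78  78  75
  78  76  81  81  81  81  83  86  79  85 129 138 139 130]
225 0.008 -0.012 | 240 0.02 -0.02 | 255 0.033 -0.026 | 270 0.047 -0.028 | 285 0.062 -0.026 | 300 0.075 -0.02 | 315 0.086 -0.012 | 330 0.095 -0.0 |
```

```bash
python3 -m jog '[[[0.008,-0.012,0,0,0,0,255],[0.020,-0.020,0,0,0,0,255],[0.033,-0.026,0,0,0,0,255],[0.047,-0.028,0,0,0,0,255],[0.062,-0.026,0,0,0,0,255],[0.075,-0.020,0,0,0,0,255],[0.086,-0.012,0,0,0,0,255],[0.095,0.000,0,0,0,0,255],[0.095,0.000,0,0,0,0,255]]]'; 
python3 st.py pics/g6.png; python3 tab.py pics/g6.png
python3 offs.py .6047 -.1493 .557 -.122 330 15 7
python3 - <<'E'
import cv2
cv2.imwrite("pics/g6c.png",cv2.resize(cv2.imread("pics/g6.png")[180:270,240:350],None,fx=5,fy=5,interpolation=cv2.INTER_CUBIC))
E
```

```text
clock: 8.55
eef_pos: [0.606, -0.1484, 0.2045]
tool_rot: [0.993, 0.114, 0.0, 0.0]
ft_force: [1.1, -0.7, 6.7]
grip_width: 0.02
8.55 [ 0.606  -0.1484  0.2045] [ 1.1071 -0.6521  6.6619] theta 331.68298639770444 0.055639111637240855
pics/g6.png [105 104 102 110 129 185 177 151  75  77  76  74  75  74  75  77  77  74
  77  75  80  82  81  79  82  87  78  84 127 136 136 128]
345 0.005 0.013 | 360 0.007 0.027 | 375 0.005 0.042 | 390 -0.0 0.055 | 405 -0.009 0.066 | 420 -0.02 0.075 | 435 -0.033 0.08 |
```

View pics/g6c.png

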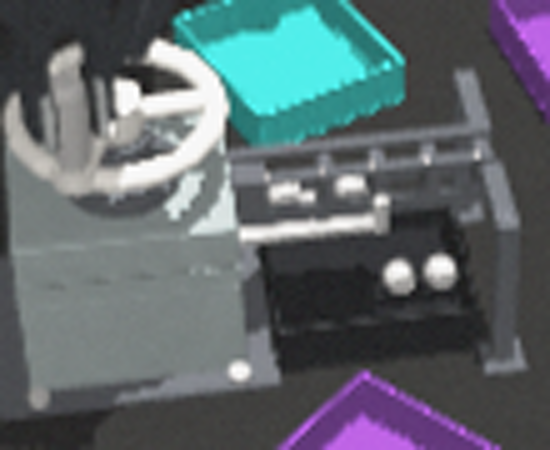

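Two balls are in the tray at crop (398,275) and (440,272), and two remain in their cells at (285,190) and (350,185). The gate is at about 53 mm, so the last 90° takes it to 0.060.

```bash
python3 -m jog '[[[0.005,0.013,0,0,0,0,255],[0.007,0.027,0,0,0,0,255],[0.005,0.042,0,0,0,0,255],[0.000,0.055,0,0,0,0,255],[-0.009,0.066,0,0,0,0,255],[-0.019,0.074,0,0,0,0,255],[-0.019,0.074,0,0,0,0,255],[-0.019,0.074,0,0,0,0,255]]]'; 
python3 st.py pics/g7.png; python3 tab.py pics/g0.png pics/g1.png  pics/g7.png pics/g7.png pics/g7.png pics/g7.png pics/g7.png pics/g7.png|head -3
```

```text
clock: 9.27
eef_pos: [0.5855, -0.074, 0.2048]
tool_rot: [0.993, 0.114, 0.0, -0.001]
ft_force: [2.4, 4.1, 6.3]
grip_width: 0.0202
9.2667 [ 0.5855 -0.074   0.2048] [2.356  4.0689 6.3093] theta 59.34035638641284 0.05582140986451384
pics/g0.png [104 101  99  99  98 103 110 113 110 107 108 109 118  98  93  94 106 110
 106 105 106 104 103 111 111 109 110 109 110 105 105 100 100 114 110 113
 110 110 108 111 117 110 108 157 177 171  95  84 126 137 136 128]
```

The wheel stands at 59.3° plus two turns. Releasing and rising straight up.

```bash
python3 -m jog '[[[0,0,0,0,0,0,200],[0,0,0,0,0,0,100],[0,0,0,0,0,0,0],[0,0,0,0,0,0,0],[0,0,0,0,0,0,0],[0,0,0,0,0,0,0],[0,0,0,0,0,0,0],[0,0,0,0,0,0,0]]]' && python3 -m jog '[[[0,0,0.015,0,0,0,0],[0,0,0.04,0,0,0,0],[0,0,0.07,0,0,0,0],[0,0,0.10,0,0,0,0],[-0.02,-0.03,0.12,0,0,0,0],[-0.04,-0.06,0.12,0,0,0,0],[-0.06,-0.09,0.12,0,0,0,0],[-0.06,-0.09,0.12,0,0,0,0],[-0.06,-0.09,0.12,0,0,0,0]]]'
python3 st.py pics/end.png
python3 - <<'E'
from tab import *
print(prof("pics/end.png")[14:30].astype(int), "start idx offset 14; shut edge at idx 42.65")
a=cv2.imread("pics/scene0.png"); b=cv2.imread("pics/end.png")
cv2.imwrite("pics/endc.png",np.vstack([cv2.resize(b[180:270,240:350],None,fx=3,fy=3,interpolation=cv2.INTER_CUBIC),cv2.resize(b[130:400,100:600],(330,178))]))
E
```

```text
clock: 9.98
eef_pos: [0.5856, -0.0761, 0.204]
tool_rot: [0.994, 0.113, -0.0, 0.0]
ft_force: [-0.3, 0.1, -0.1]
grip_width: 0.085
clock: 10.73
eef_pos: [0.5249, -0.1674, 0.3249]
tool_rot: [0.994, 0.111, 0.0, 0.0]
ft_force: [0.9, 0.4, 0.4]
grip_width: 0.0855
10.7333 [ 0.5249 -0.1674  0.3249] [0.9297 0.4254 0.3804] theta 234.77531302867754 0.05561104067819334
[ 97  97 110 116 112 111 111 122 167 195 180  94  81  81  79  79] start idx offset 14; shut edge at idx 42.65
```

View pics/endc.png

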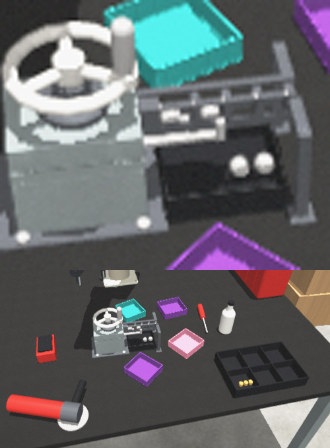

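The tab shift is 21.25 px ≈ 61 mm. Two balls are in the tray, two are in their cells, the gripper is clear and the bystanders are where they were. Handing in.

```bash
python3 -c "
from workcell import bot
print(bot.job_done())"
```

```text
the job is handed in; nothing more can be done
None
```

I wound the handwheel anticlockwise until exactly two balls had dropped into the black tray, then let go of the crank, moved the gripper clear and handed the job in at about 10.7 s.

- **Slack and count:** The slack ended at a crank angle of about 60°. I worked that out from the gate tab's first movement in the images, to about ±5°, and did not stop the wheel at that instant. I then counted two full turns, and the crank ended at 59.3°.
- **Last picture:** Two balls lie in the tray and two are still in their cells. The gate tab has moved about 61 mm by camera, against about 60 mm by angle, so the two agree to about 1 mm.
- **Bystanders:** The screwdriver, bottle, battery and the other trays look unmoved. I judged that by eye and did not measure it.
- **Forces:** The force readings taken at the end of each move stayed below about 8 N, and no check failed.
- **Early disagreement:** My first wheel-centre estimate was about 3 mm off, which showed as a 7 N outward pull on the crank. I corrected it during the first turn.

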